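# Lean the caddy's cover on the bandage tin, then slip the long lotion spatula out slantwise

## Task

Take the bamboo cover off the white caddy by its bar handle and lean it at a slant against the silver bandage tin, one edge down on the ledge, so that it stays there by itself. Then draw the long teal lotion spatula, which is longer than the caddy's mouth, out slantwise through the mouth and finish while holding it still in the gripper, touching nothing else, every part of it at least 6 cm above the caddy's rim (do not put it down or let go). Do not shove the tin out of place, and leave the other things on the ledge alone.

Things in the scene. Friction and masses are not known exactly. Their poses are not given: they have to be found in the camera images.
- caddy: White plastic box fixed to the ledge, 262 (x) x 124 (y) x 55 mm high. Origin: centre of underside; z up. Floor 5 mm thick, walls 6. Inside 250 x 112 mm (x -125 to 125), but lips 8 mm thick (z 47 to 55) roof over both ends: the mouth is 150 mm long (x -65 to 85), 112 wide. The longer lip (60 mm) is at the -x end nearer the robot; the far lip is 40 mm.
- caddy_mouth (a point): Centre of the caddy's mouth at rim height, 55 mm above the ledge; axes as the caddy's.
- cover: Flat bamboo cover board, 176 (x) x 118 (y) x 7 mm thick, 140 g, lying loose over the caddy's mouth at the start. Origin: centre of its underside; z points out of its top face. On top in the middle stands a dark bar handle, 70 mm long along the cover's x, 14 mm wide, 28 mm high.
- cover_grip (a point): Centre of the top of the cover's bar handle, 35 mm above the cover's underside.
- spatula: Stiff teal plastic spatula, 195 mm long (x), about 60 g, lying on the caddy's floor, ends under the lips (hidden by the cover at first). Origin: mid-length, at its underside; balances within 3 mm of it. Handle 14 mm wide (y), 18 high (z), x -97.5 to 30 mm; then a paddle 34 wide, 8 thick (z 5 to 13), to x 97.5 mm, the end farther from the robot.
- spatula_tip (a point): End of the paddle: spatula x = +97.5, z = 9 mm.
- spatula_end (a point): End of the handle: spatula x = -97.5, z = 9 mm.
- tin: Silver bandage tin with a dark band, a loose rigid closed box 90 (x) x 130 (y) x 65 mm high, about 0.6 kg. Origin: centre of its underside; z up; -x face towards the robot. There is free ledge in front of that face to lean the cover.
- tin_edge (a point): Middle of the tin's top front edge (tin x = -45, z = 65 mm).
- dispenser: White push dispenser, 60 mm across, 156 mm high, origin centre of underside; leave alone.
- vial: Frosted glass vial with black cap, 40 mm across, 85 mm high, origin centre of underside; leave alone.
- roller: Pink ice roller lying down, about 150 x 85 mm, 44 mm high, origin at the underside near its middle; leave alone.
- coaster: Round bamboo coaster, 92 mm across, 10 mm thick, origin centre of underside; leave alone.
- jar: Amber glass jar with wooden lid, 72 mm across, 85 mm high, origin centre of underside; leave alone.
- tumbler: Blue ceramic tumbler, 72 mm across, 100 mm high, origin centre of underside; leave alone.
Things that resemble listed ones, but are neither listed nor needed, are in the scene too. Leave any blue look-alike of the cover alone.

How it is judged:
On the way, in this order (a step that is already met when the one before it is completed fails the run):
1. the cover is off the caddy and leans by itself, let go and still, against the tin (angle between cover's own z axis and vertical between 0.3 and 1.35 rad and contact force between cover and tin above 0.03 N and contact force between cover and caddy below 0.02 N and contact force between cover and the fingers below 0.02 N and linear speed of cover below 0.03 m/s and height (world z) of cover below 0.12 m), for 0.3 s.
2. the spatula passes through the mouth aslant: one end above the rim, the other still below it (((z of spatula_tip in the frame of caddy above 0.07 m and z of spatula_end in the frame of caddy below 0.05 m) or (z of spatula_end in the frame of caddy above 0.07 m and z of spatula_tip in the frame of caddy below 0.05 m))), for 0.1 s.
At the end, for the whole second after the job is handed in: Fingers hold the spatula still (under 30 mm/s), touching nothing else, both ends over 115 mm above the ledge (60 mm above the rim); the cover still leans by itself, touching the tin, slanted 0.3 to 1.35 rad from flat, origin under 120 mm high, clear of caddy and fingers (all of step 1 and contact force between spatula and caddy below 0.02 N and contact force between spatula and cover below 0.02 N and contact force between spatula and tin below 0.02 N and contact force between spatula and dispenser below 0.02 N and contact force between spatula and vial below 0.02 N and contact force between spatula and roller below 0.02 N and contact force between spatula and coaster below 0.02 N and contact force between spatula and jar below 0.02 N and contact force between spatula and tumbler below 0.02 N and height (world z) of each of spatula_tip, spatula_end above 0.115 m and contact force between spatula and the fingers above 1 N and linear speed of spatula below 0.03 m/s); the arm keeps its last pose, push and grip.
It fails at once if another thing on the ledge is disturbed (moved 30 mm or tipped) (distance of any of dispenser, vial, roller, coaster, jar, tumbler from where it was at the start of the episode above 0.03 m or angle between any of dispenser, vial, roller, coaster, jar, tumbler's own z axis and vertical above 0.3 rad).
It fails at once if the tin is shoved 30 mm or tipped (distance of tin from where it was at the start of the episode above 0.03 m or angle between tin's own z axis and vertical above 0.2 rad).
It also fails if it takes over 58 s, if anything falls off the work surface, if the arm or the gripper's body presses on something with over 40 N, if the wrist force passes 120 N, or if a joint passes its speed limit or range.

## Robot

A 6-joint arm with a two-finger parallel gripper is mounted at the origin on the work surface. World frame = base frame: x ahead of the robot, y to its left, z up, the work surface at z = 0. Lengths are in m, angles in rad, forces in N, time in s.
With the tool pointing down it reaches from about 0.35 to 0.925 m from the base axis. Payload 6.4 kg.
Tool frame: the origin (TCP) lies midway between the tips of the shut fingers; the grasp point (between the pads) lies 19 mm behind it; z points along the fingers, y is the line along which they close (so a half turn about z gives the same grasp; the last joint's range is limited). The gripper opens to 85 mm and grips with 20 to 120 N. Pads are 22 mm wide; open, the fingers measure 114 mm over their backs; the gripper's body (76 mm by 85 mm) begins 54 mm behind the grasp point. The pads swing forward as they close: fully open they stand 13 mm farther back than shut.
Start: joints at [-1.389, 0.245, 1.558, -0, 1.339, -0.174], TCP at [0.226, -0.609, 0.231] pointing down, gripper open.
Joint ranges: [-3.13, 3.13], [-1.02, 2.26], [0.13, 2.54], [-0.95, 4.09], [0.21, 2.88], [-2.74, 2.74]. Speed limits (rad/s): [2.57, 2.57, 3.14, 3.14, 3.14, 3.14].

## Interface

Orientations are given as a rotation vector (axis times angle).
In Python, from plant import get_obs, grab_frame, hand_in gives the robot as it stands.
- The arm moves only by the tool send_rows, never from a script. Its argument "targets" is a list of rows, each a list of 3 entries, a list of its own where there are three numbers: the shift along the world's x, y, z in cm, then the turn, a rotation vector about the world's x, y, z in degrees, then the closure, from -1 (fully open) to 1 (shut). In form: [[[x, y, z], [ax, ay, az], claw], ...]. A call has 1 to 20 rows; each row is the pose to reach, as a shift and turn from the pose commanded when the call began; what a row does not reach only later rows make up. A row lasts 1/12 s, in which the tool goes at most 41.7 mm and 7.16 degrees, less where a joint would pass 70% of its speed; a pose out of reach is approached as far as the arm can. A call with a gripper value outside its range is refused whole. The fingers move at their own pace and stop on an object; "squeeze" is the grip in N (left out, the last holds). Time passes only in rows, so rows that repeat a pose let the fingers close. It gives the time, the measured TCP pose, the force, the opening and the grip force at its end, in the units of the state.
- get_obs(): the state, without advancing time (a new reading comes with each control period).
- grab_frame(name): name is "scene" or "top" or "wrist"; returns a dict with "frame" (384x512x3 uint8, red, green, blue), "intrinsics" (3x3 intrinsics, pixels), "k1" (the pictures are not rectified: a ray, as slopes to the right and down, at radius r is drawn at 1 + k1 r^2 times it, then the intrinsics apply), "rvec" (rotation vector, rad) and "tvec" (3), from world to camera coordinates, as OpenCV has them. Camera axes: x right, y down, z forward; pixel columns grow to the right and rows downward; lengths in m; the calibration is good to about 2 mm. A picture is of the moment at which its call begins. There is no depth.
- hand_in(): hands the job in; it is judged then, once.
The state is a dict: "time_s": time; "joint_positions": joint angles; "dq": joint speeds; "effort": joint torques, N m; "eef_pos": TCP position; "ee_rot": TCP orientation; "wrist_force": force on the tool from outside, world axes, zero at the start; "ft_torque": the same for the moment, N m; "opening": finger opening in m; "grip_force": force on a finger pad.
Only numpy, scipy, OpenCV 4.12 (cv2) and the standard library are available. Lean on these libraries where they do the work, as an engineer would, in place of code of your own. Each camera call takes 0.05 s, during which the arm holds its last target. There are 200 camera calls.

## Working session

There is one attempt and no reset: what is moved stays moved. The work goes in short steps, Python scripts to look and compute and a tool call to move; the robot and the scene stay as the last step left them, time stands still between calls to the robot, and variables do not carry over. Pictures are saved under pics/ and viewed, at most 10 in all, crops included, and the job is handed in when it is done.

Besides the shell and the picture viewer there is one more tool, called as name([rows], argument=value, ...), one row to a line, values as JSON. send_rows: Moves the arm, as the interface text tells. Its arguments: {"type":"object","properties":{"targets":{"type":"array"},"squeeze":{"type":"number"}},"required":["targets"]}

```bash
ls; mkdir -p pics; cat > h.py <<'E'
import numpy as np, cv2, pickle
from plant import get_obs, grab_frame, hand_in
def snap(name,fn):
    f=grab_frame(name); pickle.dump(f,open(f'pics/{fn}.pkl','wb'))
    cv2.imwrite(f'pics/{fn}.png',f['frame'][:,:,::-1]); return f
def load(fn): return pickle.load(open(f'pics/{fn}.pkl','rb'))
def ray(f,uv):
    K=np.array(f['intrinsics']); p=np.array([(uv[0]-K[0,2])/K[0,0],(uv[1]-K[1,2])/K[1,1]])
    q=p.copy()
    for _ in range(30): q=p/(1+f['k1']*(q@q))
    R=cv2.Rodrigues(np.array(f['rvec'],float))[0]; t=np.array(f['tvec'],float).ravel()
    d=R.T@np.array([q[0],q[1],1]); return -R.T@t, d/np.linalg.norm(d)
def atz(f,uv,z):
    c,d=ray(f,uv); return c+d*(z-c[2])/d[2]
def tri(l):
    A=np.zeros((3,3));b=np.zeros(3);rs=[ray(f,uv) for f,uv in l]
    for c,d in rs:
        P=np.eye(3)-np.outer(d,d);A+=P;b+=P@c
    x=np.linalg.solve(A,b); return x,[np.linalg.norm((np.eye(3)-np.outer(d,d))@(x-c)) for c,d in rs]
def proj(f,X):
    R=cv2.Rodrigues(np.array(f['rvec'],float))[0]; t=np.array(f['tvec'],float).ravel()
    p=(R@np.atleast_2d(X).T).T+t; q=p[:,:2]/p[:,2:]; r2=(q**2).sum(1,keepdims=True); q=q*(1+f['k1']*r2)
    K=np.array(f['intrinsics']); return q*[K[0,0],K[1,1]]+[K[0,2],K[1,2]]
E
python3 - <<'E'
from h import *
a=snap('scene','s0');b=snap('top','t0')
cv2.imwrite('pics/st0.png',np.vstack([cv2.resize(x['frame'][:,:,::-1],(400,300)) for x in (a,b)]))
for x in (a,b): print(ray(x,(256,192)),x['k1'])
o=get_obs();print(o)
E
```

```text
pics
(array([1.67086376, 0.24952742, 0.8254273 ]), array([-0.8238147 , -0.14303309, -0.54851698])) -0.019387477310618375
(array([0.484989  , 0.06709048, 1.47760105]), array([ 0.05931071, -0.02147189, -0.99800862])) -0.21709914058633936
{'time_s': 0.1, 'joint_positions': array([-1.38912104e+00,  2.45746677e-01,  1.55893656e+00,  2.94299784e-05,
        1.33869520e+00, -1.74129602e-01]), 'dq': array([-0.00051995, -0.00033413, -0.00434343,  0.0005862 ,  0.0005625 ,
        0.0004791 ]), 'effort': array([-1.11828053e-04, -4.30670536e+01, -3.27129042e+01, -8.49757657e-05,
        2.83200825e-03, -5.08216189e-06]), 'eef_pos': array([ 0.22632369, -0.60877331,  0.23026506]), 'ee_rot': array([-3.09025326e+00, -5.55627022e-01, -3.43763641e-05]), 'wrist_force': array([0.01971753, 0.20992409, 0.73561522]), 'ft_torque': array([ 0.02985852, -0.01707527, -0.04538745]), 'grip_force': 0.0, 'opening': 0.08546097271369289}
```

```bash
python3 -c "
import cv2
for n in ('s0','t0'): cv2.imwrite(f'pics/{n}b.png',cv2.resize(cv2.imread(f'pics/{n}.png'),(800,600),interpolation=cv2.INTER_CUBIC))"
```

```text
(no output)
```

View pics/s0b.png

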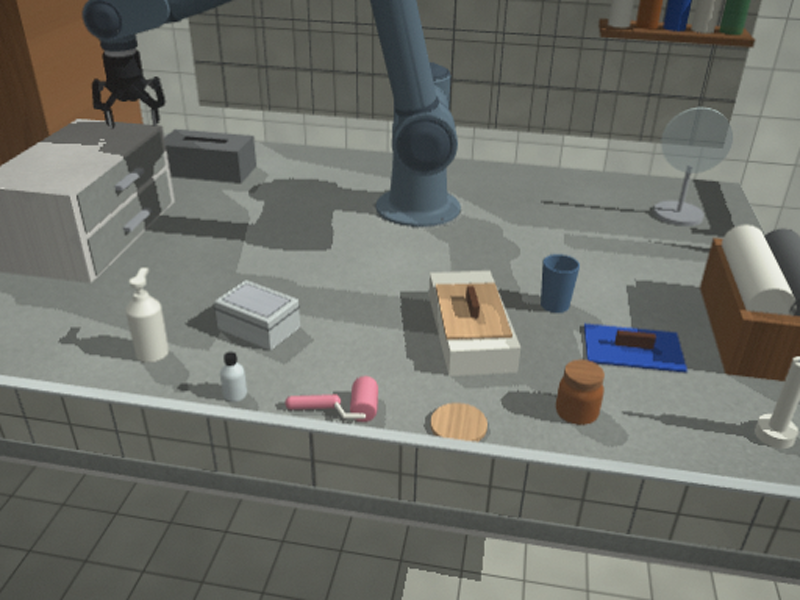

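View pics/t0b.png

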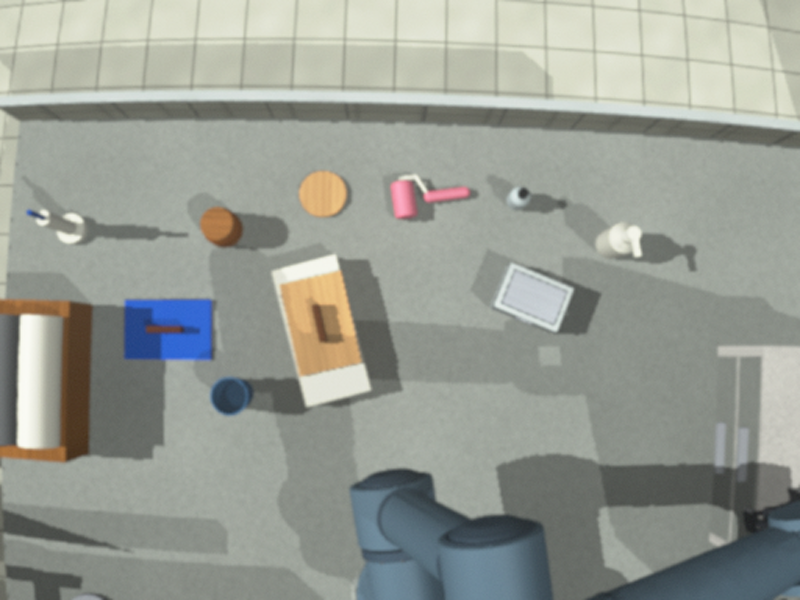

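Candidates for the cover: bamboo board on white caddy (scene 473,310 / top 320,322 in the 800×600 views) versus the blue board on the ledge (scene 635,345 / top 168,328). The bamboo one on the caddy fits; the round coaster is unrelated. The tin is at (258,313) / (535,297). I'll confirm in an enlarged crop.

```bash
python3 - <<'E'
import cv2,numpy as np
s=cv2.imread('pics/s0.png');t=cv2.imread('pics/t0.png')
def c(i,x,y,w,h): return cv2.resize(i[y:y+h,x:x+w],(400,300),interpolation=cv2.INTER_CUBIC)
cv2.imwrite('pics/c1.png',np.vstack([np.hstack([c(s,260,168,100,75),c(s,115,165,100,75)]),np.hstack([c(t,140,158,140,105),c(t,290,160,100,75)])]))
E
```

```text
(no output)
```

View pics/c1.png

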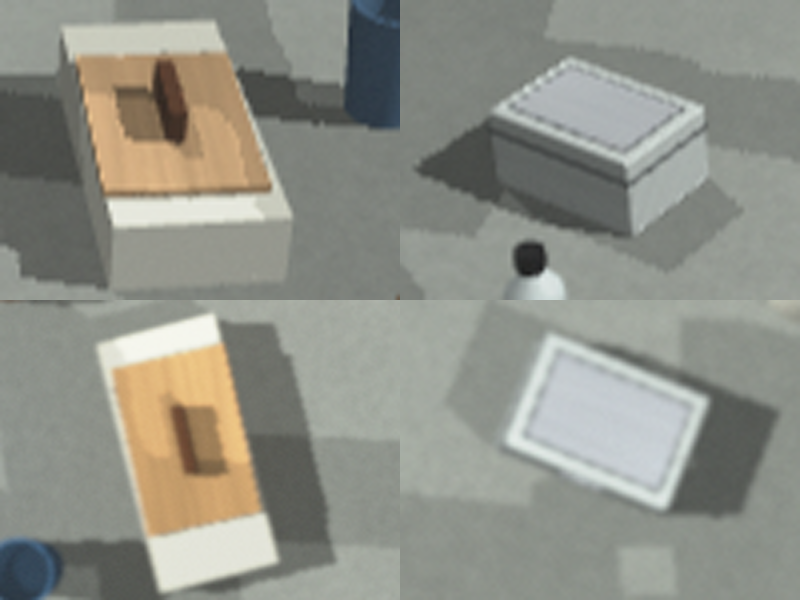

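```bash
cat > fit.py <<'E'
from h import *
from scipy.optimize import least_squares
S,T=load('s0'),load('t0')
def up(pts,off,s): return (np.array(pts,float)+.5)/s-.5+off
def fit(dim,obs,x0,free=True):
    # dim lx,ly; obs: list (frame, pts ordered (-,-),(+,-),(+,+),(-,+) with z offset); p=x,y,yaw,h
    def X(p,z):
        c,s=np.cos(p[2]),np.sin(p[2]); q=np.array([[-1,-1],[1,-1],[1,1],[-1,1]])*np.array(dim)/2
        return np.c_[q@np.array([[c,s],[-s,c]])+p[:2],np.full(4,z)]
    r=least_squares(lambda p: np.concatenate([(proj(f,X(p,p[3] if tz else 0))[m]-u).ravel() for f,u,m,tz in obs]),x0)
    return r.x, np.abs(r.fun).max()
sc=lambda p:up(p,(260,168),4); tc=lambda p:up(p,(140,158),400/140)
st=lambda p:up(p,(115,165),4); tt=lambda p:up(p,(290,160),4)
a=[0,1,2,3]
print('caddy',fit((.262,.124),[(S,sc([(62,25),(110,222),(293,218),(217,20)]),a,1),(T,tc([(278,263),(213,14),(97,45),(160,292)]),a,1),(S,sc([(108,290),(285,280)]),[1,2],0)],[.6,.1,.2,.05]))
print('cover',fit((.176,.118),[(S,sc([(75,57),(103,190),(270,186),(222,52)]),a,1),(T,tc([(264,212),(222,45),(113,70),(148,236)]),a,1)],[.6,.1,.2,.06]))
print('tin',fit((.09,.13),[(S,st([(172,58),(92,112),(227,168),(305,107)]),a,1),(T,tt([(267,208),(308,102),(148,34),(107,143)]),a,1),(S,st([(233,235)]),[2],0)],[.6,-.3,-.4,.06]))
E
python3 fit.py
python3 - <<'E'
from h import *
o=get_obs(); f=snap('wrist','w0'); print(ray(f,(256,192)),ray(f,(300,192))[1],f['k1'],f['intrinsics'])
R=cv2.Rodrigues(o['ee_rot'])[0]; print(R, R.T@(ray(f,(0,0))[0]-o['eef_pos']), R.T@ray(f,(256,192))[1])
E
```

```text
caddy (array([0.50910829, 0.18404432, 0.27954325, 0.05621777]), np.float64(0.7505326851759264))
cover (array([0.52187097, 0.1838119 , 0.25609694, 0.0607565 ]), np.float64(0.8498176724936286))
tin (array([ 0.58096527, -0.21294858, -0.36162655,  0.06236763]), np.float64(1.3064962020537791))
(array([ 0.29848378, -0.58307514,  0.37251571]), array([-0.28906233, -0.11527187, -0.95034487])) [-0.2421302  -0.23312256 -0.94182102] 0.03517283873856874 [[343.3272641    0.         253.2290814 ]
 [  0.         343.3272641  187.13918204]
 [  0.           0.           1.        ]]
[[ 9.37368830e-01  3.48338326e-01 -2.94480635e-04]
 [ 3.48338287e-01 -9.37367236e-01  1.76156374e-03]
 [ 3.37583667e-04 -1.75381382e-03 -9.99998405e-01]] [ 0.0766403   0.00079802 -0.1422264 ] [-0.31143244  0.00902732  0.95022542]
```

The crop confirms it: bamboo board with dark bar on the white caddy (handle top around panel px (170,65)–(185,140)), and the tin with its top corners (572,58), (492,112), (627,168), (705,107). Next, move over the caddy.

send_rows([
  [[15, 40, 2], [0, 0, -2], -1],
  [[15, 40, 2], [0, 0, -2], -1],
  [[15, 40, 2], [0, 0, -2], -1],
  [[15, 40, 2], [0, 0, -2], -1],
  [[15, 40, 2], [0, 0, -2], -1],
  [[15, 40, 2], [0, 0, -2], -1],
  [[15, 40, 2], [0, 0, -2], -1],
  [[15, 40, 2], [0, 0, -2], -1],
  [[15, 40, 2], [0, 0, -2], -1],
  [[15, 40, 2], [0, 0, -2], -1],
  [[15, 40, 2], [0, 0, -2], -1],
  [[15, 40, 2], [0, 0, -2], -1],
], squeeze=60)

```text
time_s: 1.15
eef_pos: [0.3771, -0.207, 0.2513]
ee_rot: [3.1, 0.509, 0.001]
wrist_force: [-0.4, -0.9, -0.3]
opening: 0.0852
grip_force: 0.0
```

```bash
cat >> h.py <<'E'
import json
def log():
    o=get_obs(); open('log.jsonl','a').write(json.dumps([list(map(float,o['joint_positions'])),list(map(float,o['eef_pos'])),list(map(float,o['ee_rot']))])+'\n'); return o
def show(o): print(o['time_s'],np.round(o['joint_positions'],3),np.round(o['eef_pos'],4),np.round(o['ee_rot'],4),np.round(o['wrist_force'],1),round(o['opening'],4),round(o['grip_force'],1))
E
echo '[[-1.38912104,0.245746677,1.55893656,0.0000294,1.3386952,-0.174129602],[0.22632369,-0.60877331,0.23026506],[-3.09025326,-0.555627022,-0.0000343763641]]' > log.jsonl
python3 -c "
from h import *
show(log())"
```

```text
1.15 [-0.767 -0.322  2.072  0.     1.392  0.478] [ 0.3771 -0.207   0.2513] [3.0998e+00 5.0910e-01 7.0000e-04] [-0.4 -0.9 -0.3] 0.0852 0.0
```

send_rows([
  [[14.4, 39.5, -3], [0, 0, -3.2], -1],
  [[14.4, 39.5, -3], [0, 0, -3.2], -1],
  [[14.4, 39.5, -3], [0, 0, -3.2], -1],
  [[14.4, 39.5, -3], [0, 0, -3.2], -1],
  [[14.4, 39.5, -3], [0, 0, -3.2], -1],
  [[14.4, 39.5, -3], [0, 0, -3.2], -1],
  [[14.4, 39.5, -3], [0, 0, -3.2], -1],
  [[14.4, 39.5, -3], [0, 0, -3.2], -1],
  [[14.4, 39.5, -3], [0, 0, -3.2], -1],
  [[14.4, 39.5, -3], [0, 0, -3.2], -1],
  [[14.4, 39.5, -3], [0, 0, -3.2], -1],
  [[14.4, 39.5, -3], [0, 0, -3.2], -1],
  [[14.4, 39.5, -3], [0, 0, -3.2], -1],
])

```text
time_s: 2.23
eef_pos: [0.5207, 0.1845, 0.2207]
ee_rot: [3.113, 0.414, -0.002]
wrist_force: [-0.1, -0.8, 0.1]
opening: 0.0853
grip_force: 0.0
```

```bash
python3 - <<'E'
from h import *
o=log(); show(o)
f=snap('wrist','w1'); cv2.imwrite('pics/w1b.png',cv2.resize(cv2.imread('pics/w1.png'),(800,600),interpolation=cv2.INTER_CUBIC))
print(ray(f,(256,192)))
E
```

```text
2.2333 [ 1.360e-01  2.800e-02  1.818e+00 -1.000e-03  1.297e+00  1.442e+00] [0.5207 0.1845 0.2207] [ 3.1135e+00  4.1400e-01 -1.9000e-03] [-0.1 -0.8  0.1] 0.0853 0.0
(array([0.59511471, 0.203901  , 0.36277287]), array([-0.29926551, -0.09083993, -0.94983591]))
```

View pics/w1b.png

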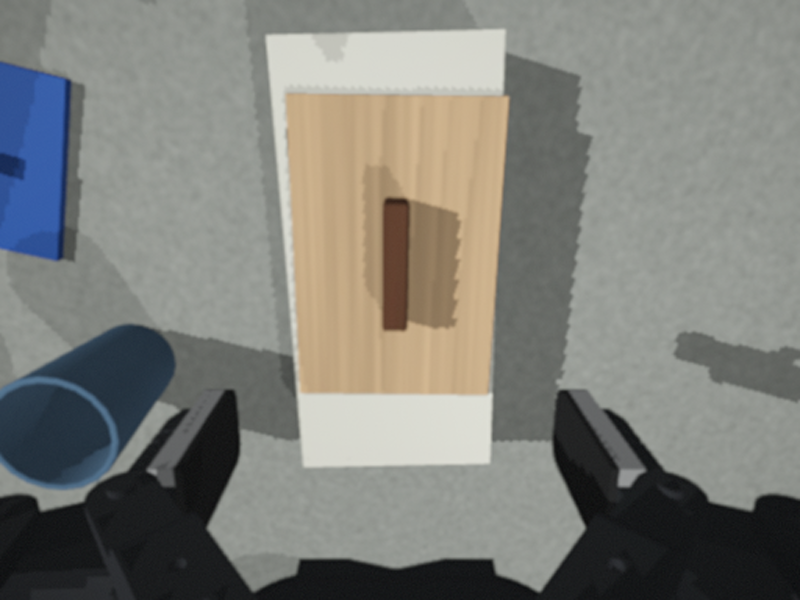

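```bash
cat > fit2.py <<'E'
from fit import *
W=load('w1'); w=lambda p:(np.array(p,float)+.5)/1.5625-.5
print('cover',fit((.176,.118),[(W,w([(490,394),(508,97),(286,95),(300,393)]),a,1),(S,sc([(75,57),(103,190),(270,186),(222,52)]),a,1),(T,tc([(264,212),(222,45),(113,70),(148,236)]),a,1)],[.6,.1,.2,.06]))
print('coverW',fit((.176,.118),[(W,w([(490,394),(508,97),(286,95),(300,393)]),a,1)],[.6,.1,.2,.06]))
print('handW',fit((.07,.014),[(W,w([(406,329),(408,203),(385,203),(384,329)]),a,1)],[.52,.18,.2,.09]))
print('caddyW',fit((.262,.124),[(W,w([(490,464),(505,30),(267,35),(303,466)]),a,1)],[.5,.18,.2,.055]))
for z in (.085,.09): print(atz(W,w((396,266)),z))
print('tumbler rim',atz(T,w((231,396)),.10), 'scene', atz(S,w((560,267)),.1))
print('disp',atz(S,w((150,352)),0),'vial',atz(S,w((233,390)),0),'roller',atz(S,w((330,400)),.02),'coaster',atz(S,w((460,420)),.01),'jar',atz(S,w((580,400)),.03))
E
python3 fit2.py|tail -12
```

```text
caddy (array([0.50910829, 0.18404432, 0.27954325, 0.05621777]), np.float64(0.7505326851759264))
cover (array([0.52187097, 0.1838119 , 0.25609694, 0.0607565 ]), np.float64(0.8498176724936286))
tin (array([ 0.58096527, -0.21294858, -0.36162655,  0.06236763]), np.float64(1.3064962020537791))
cover (array([0.523652  , 0.1841254 , 0.25783183, 0.05968024]), np.float64(1.1767646181324096))
coverW (array([0.52379233, 0.18413496, 0.25814942, 0.05873545]), np.float64(0.875610022819501))
handW (array([0.52344233, 0.18420518, 0.25382372, 0.08148042]), np.float64(1.242112904847943))
caddyW (array([0.51133889, 0.18332467, 0.28552766, 0.0541053 ]), np.float64(0.48590348675116957))
[0.52559257 0.18464032 0.085     ]
[0.52684399 0.18498702 0.09      ]
tumbler rim [0.38508338 0.3394475  0.1       ] scene [0.40174106 0.34271275 0.1       ]
disp [ 0.69407034 -0.38136459  0.        ] vial [ 0.76451189 -0.19470852  0.        ] roller [ 0.77865583 -0.01936703  0.02      ] coaster [0.77330777 0.19544907 0.01      ] jar [0.70894081 0.38494119 0.03      ]
```

```bash
cat > kin.py <<'E'
import numpy as np,json
from scipy.spatial.transform import Rotation as Ro
from scipy.optimize import least_squares
def fk(q,P):
    h,d,L2,a3,L3,d6,a1=P
    Z=lambda t:Ro.from_euler('z',t); Y=lambda t:Ro.from_euler('y',t)
    A=Z(q[0]);B=A*Y(q[1]);C=B*Y(q[2]);D=C*Z(q[3])*Y(q[4]);E=D*Z(q[5]+np.pi/2)
    return A.apply([a1,d,h])+B.apply([0,0,L2])+C.apply([a3,0,L3])+D.apply([0,0,d6]),E
def data(): return [json.loads(l) for l in open('log.jsonl')]
def calib():
    D=data()
    f=lambda P:np.concatenate([(fk(q,P)[0]-p) for q,p,r in D]+[.01*(np.array(P)-P0)*.05])
    P0=np.array([.3,.11,.4,0,.4,.25,0])
    s=least_squares(f,P0); return s.x,np.abs(s.fun[:3*len(D)]).max()
if __name__=='__main__':
    P,e=calib(); print(P.round(4),e)
    for q,p,r in data(): print((fk(q,P)[1].inv()*Ro.from_rotvec(r)).magnitude())
E
python3 kin.py
```

```text
[0.279  0.1126 0.4198 0.0662 0.5688 0.2597 0.    ] 3.0821469342301455e-06
3.003953043600054e-08
3.728630136062017e-16
7.658595295421826e-16
```

send_rows([
  [[0.4, 0, -4], [0, 0, -0.4], -1],
  [[0.4, 0, -8], [0, 0, -0.4], -1],
  [[0.4, 0, -12], [0, 0, -0.4], -1],
  [[0.4, 0, -14], [0, 0, -0.4], -1],
  [[0.4, 0, -15.4], [0, 0, -0.4], -1],
  [[0.4, 0, -15.4], [0, 0, -0.4], 0.2],
  [[0.4, 0, -15.4], [0, 0, -0.4], 0.6],
  [[0.4, 0, -15.4], [0, 0, -0.4], 1],
  [[0.4, 0, -15.4], [0, 0, -0.4], 1],
  [[0.4, 0, -15.4], [0, 0, -0.4], 1],
  [[0.4, 0, -15.4], [0, 0, -0.4], 1],
  [[0.4, 0, -15.4], [0, 0, -0.4], 1],
])

```text
time_s: 3.28
eef_pos: [0.5255, 0.1858, 0.0688]
ee_rot: [3.115, 0.404, 0.004]
wrist_force: [-0.8, 0.1, 4.9]
opening: 0.0128
grip_force: 61.3
```

```bash
python3 -c "
from h import *
show(log())"
```

```text
3.2833 [ 0.137  0.237  1.894 -0.     1.007  1.449] [0.5255 0.1858 0.0688] [3.1153 0.4044 0.0041] [-0.8  0.1  4.9] 0.0128 61.3
```

send_rows([
  [[0, 0, 1], [0, 0, 0], 1],
  [[0, 0, 4], [0, 0, 0], 1],
  [[0, 0, 8], [0, 0, 0], 1],
  [[0, 0, 12], [0, 0, 0], 1],
  [[0, 0, 15], [0, 0, 0], 1],
  [[0, -3, 18], [0, 0, 5], 1],
  [[0, -6, 18], [0, 0, 10], 1],
  [[-1, -9, 18], [0, 0, 15], 1],
  [[-1, -12, 18], [0, 0, 20], 1],
  [[-1, -15, 18], [0, 0, 25], 1],
  [[-2, -18, 18], [0, 0, 30], 1],
  [[-2, -21, 18], [0, 0, 35], 1],
  [[-2, -24, 18], [0, 0, 40], 1],
  [[-3, -27, 18], [0, 0, 45], 1],
  [[-3, -30, 18], [0, 0, 50], 1],
  [[-3, -33, 18], [0, 0, 54.5], 1],
  [[-3, -36, 18], [0, 0, 54.5], 1],
  [[-3, -36, 18], [0, 0, 54.5], 1],
])

```text
time_s: 4.78
eef_pos: [0.4939, -0.1783, 0.2476]
ee_rot: [2.588, 1.779, -0.002]
wrist_force: [-0.8, 0.4, -2.0]
opening: 0.013
grip_force: 60.3
```

```bash
python3 -c "
from h import *
show(log())"; python3 kin.py
```

```text
4.7833 [-0.562 -0.065  1.859 -0.002  1.346 -0.195] [ 0.4939 -0.1783  0.2476] [ 2.5875e+00  1.7793e+00 -1.8000e-03] [-0.8  0.4 -2. ] 0.013 60.3
[ 0.2746  0.1126  0.4198  0.0662  0.5688  0.2552 -0.    ] 1.5565739920064825e-06
3.003953043600054e-08
3.728630136062017e-16
7.658595295421826e-16
3.139514910403215e-16
5.173103879154765e-16
```

send_rows([
  [[0, 0, 0], [-2.1, -5.6, 0], 1],
  [[0, 0, 0], [-4.6, -12.2, 0], 1],
  [[0, 0, 0], [-7.1, -18.7, 0], 1],
  [[0, 0, 0], [-7.1, -18.7, 0], 1],
  [[0, 0, 0], [-7.1, -18.7, 0], 1],
])

```text
time_s: 5.2
eef_pos: [0.4932, -0.1731, 0.2466]
ee_rot: [2.339, 1.617, 0.282]
wrist_force: [-0.0, -0.6, -0.9]
opening: 0.0128
grip_force: 60.3
```

```bash
python3 -c "
from h import *
show(log())"; python3 kin.py
cat > ik.py <<'E'
from kin import *
lo=np.array([-3.13,-1.02,.13,-.95,.21,-2.74]);hi=np.array([3.13,2.26,2.54,4.09,2.88,2.74])
P,_=calib()
YT=-.362; xt=np.array([np.cos(YT),np.sin(YT),0]); yt=np.array([-np.sin(YT),np.cos(YT),0]); ez=np.array([0,0,1.])
face=np.array([.581,-.213,0])-.045*xt
def ik(p,R,q0):
    def f(q):
        a,E=fk(q,P); return np.r_[(a-p)*10,(E.inv()*R).as_rotvec()]
    s=least_squares(f,np.clip(q0,lo+1e-3,hi-1e-3),bounds=(lo,hi)); return s.x,np.abs(s.fun).max()
def Rt(th): # tool z, tool x = yt (or -yt)
    tz=np.sin(th)*xt-np.cos(th)*ez; return Ro.from_matrix(np.c_[yt,np.cross(tz,yt),tz])
def place(th,g=.014,H=.065,clr=0.0):
    # underside bottom edge on ledge, underside touching tin edge
    up=np.cos(th)*xt+np.sin(th)*ez; n=-np.sin(th)*xt+np.cos(th)*ez
    edge=face+ez*H; bot=edge-up*H/np.sin(th); c=bot+up*.059
    return c+n*(g+clr)+ez*0.0, c
if __name__=='__main__':
    for th in np.deg2rad([35,40,45,50,55,60,65]):
        p,c=place(th); out=[]
        for q0 in ([-.56,.2,2.0,0,.9,-.19],[-.4,.2,2.,3.1,.5,2.7],[-.4,.2,2.,3.1,.5,-2.7],[-.8,.6,2,1.6,1,0],[-.5,.2,2.3,.5,.5,-.5]):
            q,e=ik(p,Rt(th),np.array(q0)); out.append((round(e,4),q.round(2)))
        out.sort(key=lambda t:t[0]); print(round(np.rad2deg(th)),p.round(3),out[0],out[1])
E
python3 ik.py
```

```text
5.2 [-0.594 -0.285  2.08   0.092  1.012 -0.268] [ 0.4932 -0.1731  0.2466] [2.3394 1.6166 0.2824] [-0.  -0.6 -0.9] 0.0128 60.3
[0.2735 0.1126 0.4198 0.0662 0.5688 0.2542 0.    ] 9.655170836453397e-08
3.003953043600054e-08
3.728630136062017e-16
7.658595295421826e-16
3.139514910403215e-16
5.173103879154765e-16
5.41100267783587e-16
35 [ 0.49  -0.178  0.045] (np.float64(0.0), array([-0.65, -0.02,  2.35,  0.65,  0.27, -0.87])) (np.float64(0.0), array([-0.65, -0.02,  2.35,  0.65,  0.27, -0.87]))
40 [ 0.5   -0.182  0.049] (np.float64(0.0), array([-0.65, -0.01,  2.37,  1.06,  0.21, -1.28])) (np.float64(0.0), array([-0.65, -0.01,  2.37,  1.06,  0.21, -1.28]))
45 [ 0.508 -0.185  0.052] (np.float64(0.0), array([-0.66,  0.01,  2.38,  1.64,  0.21, -1.85])) (np.float64(0.0), array([-0.66,  0.01,  2.38,  1.64,  0.21, -1.85]))
50 [ 0.513 -0.187  0.054] (np.float64(0.0), array([-0.67,  0.03,  2.4 ,  2.11,  0.27, -2.32])) (np.float64(0.0), array([-0.67,  0.03,  2.4 ,  2.11,  0.27, -2.32]))
55 [ 0.517 -0.189  0.056] (np.float64(0.0), array([-0.68,  0.07,  2.42,  2.38,  0.38, -2.6 ])) (np.float64(0.0), array([-0.68,  0.07,  2.42,  2.38,  0.38, -2.6 ]))
60 [ 0.52  -0.19   0.058] (np.float64(0.0035), array([-0.69,  0.11,  2.43,  2.51,  0.5 , -2.74])) (np.float64(0.0035), array([-0.69,  0.11,  2.43,  2.51,  0.5 , -2.74]))
65 [ 0.522 -0.191  0.059] (np.float64(0.0346), array([-0.72,  0.14,  2.43,  2.5 ,  0.62, -2.74])) (np.float64(0.0346), array([-0.72,  0.14,  2.43,  2.5 ,  0.62, -2.74]))
```

```bash
cat > path.py <<'E'
from ik import *
import sys
cor=np.array([[sx*.088,sy*.059,.014] for sx in(-1,1) for sy in(-1,1)])
def rows(q0,q1,n,claw=1,cover=True):
    p0,E0=fk(q0,P)
    for i in range(1,n+1):
        q=q0+(q1-q0)*i/n; p,E=fk(q,P); C=p+E.apply(cor)
        print([[float(v) for v in (100*(p-p0)).round(1)],[float(v) for v in np.rad2deg((E*E0.inv()).as_rotvec()).round(1)],claw], 'minz %.3f'%C[:,2].min() if cover else '')
if __name__=='__main__':
    q0=np.array(data()[-1][0]); th=np.deg2rad(55)
    p,c=place(th); pre=p-.04*xt+.07*ez
    q1,e=ik(pre,Rt(th),np.array([-.68,.07,2.42,2.38,.38,-2.6])); print(p,pre,q1.round(3),e)
    rows(q0,q1,20)
E
python3 path.py
```

```text
[ 0.51727556 -0.18886832  0.05636004] [ 0.47986794 -0.17470251  0.12636004] [-0.721 -0.309  2.54   1.625  0.292 -1.84 ] 0.0011785399103460966
[[0.7, 1.0, -0.9], [1.5, -2.6, 2.6], 1] minz 0.200
[[1.4, 1.9, -1.6], [2.7, -5.3, 4.8], 1] minz 0.187
[[2.0, 2.7, -2.3], [3.7, -8.1, 6.8], 1] minz 0.176
[[2.5, 3.4, -2.8], [4.3, -10.9, 8.4], 1] minz 0.167
[[3.1, 4.0, -3.3], [4.7, -13.7, 9.8], 1] minz 0.158
[[3.5, 4.4, -3.7], [4.8, -16.5, 10.8], 1] minz 0.151
[[3.9, 4.7, -4.1], [4.6, -19.3, 11.5], 1] minz 0.145
[[4.2, 4.8, -4.5], [4.2, -21.9, 11.9], 1] minz 0.139
[[4.4, 4.9, -4.8], [3.5, -24.3, 12.1], 1] minz 0.134
[[4.5, 4.8, -5.2], [2.6, -26.6, 11.9], 1] minz 0.130
[[4.5, 4.5, -5.6], [1.5, -28.6, 11.5], 1] minz 0.125
[[4.3, 4.2, -6.0], [0.3, -30.4, 10.9], 1] minz 0.121
[[4.1, 3.8, -6.5], [-1.2, -31.9, 10.0], 1] minz 0.116
[[3.7, 3.3, -7.1], [-2.7, -33.0, 8.9], 1] minz 0.111
[[3.2, 2.8, -7.7], [-4.3, -33.9, 7.7], 1] minz 0.106
[[2.6, 2.2, -8.4], [-6.0, -34.4, 6.3], 1] minz 0.100
[[1.8, 1.6, -9.2], [-7.7, -34.5, 4.9], 1] minz 0.094
[[0.9, 1.0, -10.0], [-9.3, -34.3, 3.3], 1] minz 0.087
[[-0.1, 0.4, -11.0], [-10.9, -33.8, 1.6], 1] minz 0.079
[[-1.3, -0.2, -12.0], [-12.4, -32.8, -0.0], 1] minz 0.070
```

```bash
cat > p2.py <<'E'
from path import *
q0=np.array(data()[-1][0]); seed=np.array([-.68,.07,2.42,2.38,.38,-2.6])
for d in (52,55,58):
    th=np.deg2rad(d); R=Rt(th); p,c=place(th); tz=R.as_matrix()[:,2]
    for n,o in (('up5',.05*ez),('up3',.03*ez),('wd2',-.02*tz),('wd35',-.035*tz),('wd5',-.05*tz),('wd35+y',-.035*tz-.03*yt)):
        q,e=ik(p+o,R,seed); print(d,n,q.round(3),round(e,4))
th=np.deg2rad(55);p,c=place(th);pre=p+.05*ez-.005*xt
q1,e=ik(pre,Rt(th),seed);print(pre,q1.round(3),e)
rows(q0,q1,18)
E
python3 p2.py
```

```text
52 up5 [-0.673 -0.12   2.421  1.742  0.247 -1.942] 0.0
52 up3 [-0.673 -0.056  2.418  1.967  0.264 -2.175] 0.0
52 wd2 [-0.688 -0.038  2.453  2.104  0.297 -2.329] 0.0
52 wd35 [-0.701 -0.105  2.486  1.983  0.29  -2.212] 0.0
52 wd5 [-0.714 -0.177  2.52   1.841  0.286 -2.074] 0.0
52 wd35+y [-0.793 -0.102  2.484  1.851  0.35  -2.144] 0.0
55 up5 [-0.678 -0.106  2.434  2.005  0.284 -2.206] 0.0
55 up3 [-0.678 -0.039  2.429  2.18   0.315 -2.389] 0.0
55 wd2 [-0.694 -0.016  2.464  2.278  0.359 -2.506] 0.0
55 wd35 [-0.708 -0.083  2.499  2.186  0.347 -2.419] 0.0
55 wd5 [-0.723 -0.155  2.535  2.074  0.336 -2.311] 0.0
55 wd35+y [-0.803 -0.081  2.497  2.034  0.401 -2.332] 0.0
58 up5 [-0.683 -0.088  2.446  2.202  0.338 -2.404] 0.0
58 up3 [-0.683 -0.019  2.44   2.332  0.379 -2.543] 0.0
58 wd2 [-0.701  0.01   2.474  2.401  0.431 -2.634] 0.0
58 wd35 [-0.716 -0.055  2.511  2.331  0.418 -2.57 ] 0.0
58 wd5 [-0.726 -0.128  2.54   2.214  0.382 -2.454] 0.0153
58 wd35+y [-0.812 -0.053  2.509  2.175  0.465 -2.48 ] 0.0
[ 0.5125996  -0.1870976   0.10636004] [-0.683 -0.121  2.447  1.99   0.287 -2.194] 1.73527858748
[... 267 characters left out ...]
49
[[6.2, 5.7, -4.0], [6.9, -21.3, 14.4], 1] minz 0.142
[[6.9, 5.9, -4.4], [6.5, -24.8, 15.0], 1] minz 0.136
[[7.4, 5.8, -4.7], [5.6, -27.9, 15.1], 1] minz 0.131
[[7.7, 5.5, -5.1], [4.4, -30.8, 14.7], 1] minz 0.126
[[7.9, 5.1, -5.6], [2.9, -33.2, 14.0], 1] minz 0.121
[[7.9, 4.4, -6.2], [1.1, -35.1, 12.9], 1] minz 0.116
[[7.7, 3.6, -6.9], [-0.9, -36.5, 11.5], 1] minz 0.110
[[7.3, 2.8, -7.7], [-3.0, -37.3, 9.8], 1] minz 0.103
[[6.6, 1.9, -8.7], [-5.1, -37.6, 8.0], 1] minz 0.095
[[5.8, 1.0, -9.8], [-7.1, -37.2, 6.0], 1] minz 0.085
[[4.7, 0.1, -11.1], [-9.1, -36.3, 4.0], 1] minz 0.075
[[3.4, -0.7, -12.5], [-10.9, -34.9, 1.9], 1] minz 0.063
[[1.9, -1.4, -14.0], [-12.5, -32.9, -0.0], 1] minz 0.050
```

send_rows([
  [[1.2, 1.5, -1.1], [2.3, -3.2, 3.7], 1],
  [[2.4, 2.7, -2.0], [4.2, -6.7, 6.9], 1],
  [[3.5, 3.8, -2.7], [5.6, -10.3, 9.6], 1],
  [[4.5, 4.7, -3.2], [6.5, -14.0, 11.7], 1],
  [[5.4, 5.3, -3.7], [7.0, -17.7, 13.3], 1],
  [[6.2, 5.7, -4.0], [6.9, -21.3, 14.4], 1],
  [[6.9, 5.9, -4.4], [6.5, -24.8, 15.0], 1],
  [[7.4, 5.8, -4.7], [5.6, -27.9, 15.1], 1],
  [[7.7, 5.5, -5.1], [4.4, -30.8, 14.7], 1],
  [[7.9, 5.1, -5.6], [2.9, -33.2, 14.0], 1],
  [[7.9, 4.4, -6.2], [1.1, -35.1, 12.9], 1],
  [[7.7, 3.6, -6.9], [-0.9, -36.5, 11.5], 1],
  [[7.3, 2.8, -7.7], [-3.0, -37.3, 9.8], 1],
  [[6.6, 1.9, -8.7], [-5.1, -37.6, 8.0], 1],
  [[5.8, 1.0, -9.8], [-7.1, -37.2, 6.0], 1],
  [[4.7, 0.1, -11.1], [-9.1, -36.3, 4.0], 1],
  [[3.4, -0.7, -12.5], [-10.9, -34.9, 1.9], 1],
  [[1.9, -1.4, -14.0], [-12.5, -32.9, 0], 1],
  [[1.9, -1.4, -14.0], [-12.5, -32.9, 0], 1],
  [[1.9, -1.4, -14.0], [-12.5, -32.9, 0], 1],
])

```text
time_s: 6.87
eef_pos: [0.515, -0.1884, 0.108]
ee_rot: [1.859, 1.287, 0.674]
wrist_force: [1.7, -0.1, -1.0]
opening: 0.0122
grip_force: 60.4
```

```bash
python3 - <<'E'
from h import *
show(log())
a=snap('scene','s1');b=snap('top','t1')
def c(f,x,y,w,h): return cv2.resize(f['frame'][y:y+h,x:x+w,::-1],(400,400),interpolation=cv2.INTER_CUBIC)
cv2.imwrite('pics/c2.png',np.hstack([c(a,100,120,133,133),c(b,270,150,133,133)]))
from ik import *
q=np.array(data()[-1][0]); p,E=fk(q,P); tz=E.as_matrix()[:,2]; print('tilt',np.rad2deg(np.arccos(-tz[2])),'tx.yt',E.as_matrix()[:,0]@yt, place(np.deg2rad(55))[0]-p)
E
```

```text
6.8667 [-0.683 -0.117  2.442  1.996  0.291 -2.201] [ 0.515  -0.1884  0.108 ] [1.8589 1.2866 0.6741] [ 1.7 -0.1 -1. ] 0.0122 60.4
tilt 55.27766742557338 tx.yt 0.9999975096720014 [ 0.00230272 -0.00051557 -0.05160831]
```

View pics/c2.png

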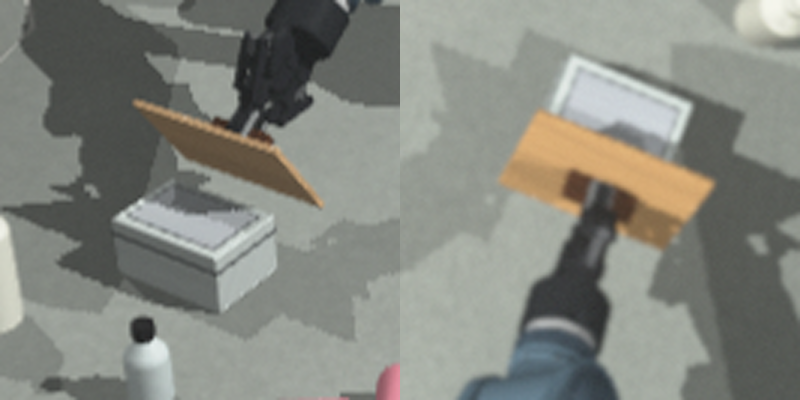

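```bash
python3 - <<'E'
from h import *
from ik import *
S,T=load('s1'),load('t1'); q=np.array(data()[-1][0]); p,E=fk(q,P)
cor=np.array([[.088,.059,.014],[.088,-.059,.014],[-.088,-.059,.014],[-.088,.059,.014]]);C=p+E.apply(cor);k=400/133
print(C.round(3)); print('scene',((proj(S,C)-[100,120]+.5)*k-.5).round(0).tolist()); print('top',((proj(T,C)-[270,150]+.5)*k-.5).round(0).tolist())
up=lambda u,o:(np.array(u)+.5)/k-.5+o
print(tri([(S,up((322,207),(100,120))),(T,up((142,111),(270,150)))]))
print('tin +y top edge front... ')
E
```

```text
[[ 0.588 -0.122  0.149]
 [ 0.525 -0.098  0.052]
 [ 0.463 -0.263  0.051]
 [ 0.526 -0.287  0.148]]
scene [[276.0, 156.0], [323.0, 210.0], [187.0, 161.0], [133.0, 106.0]]
top [[136.0, 106.0], [96.0, 177.0], [261.0, 244.0], [311.0, 178.0]]
(array([ 0.58212034, -0.10935592,  0.0939846 ]), [np.float64(0.026615975140080284), np.float64(0.026615975140080256)])
tin +y top edge front...
```

The picture shows the cover tilted about 55° and parallel above the tin's front edge (upper edge (540,110)–(715,183) in the top crop), matching the model within about 3 mm. Lower it.

send_rows([
  [[0.1, 0, -1], [0, 0, 0], 1],
  [[0.1, 0, -2], [0, 0, 0], 1],
  [[0.1, 0, -3], [0, 0, 0], 1],
  [[0.1, 0, -4], [0, 0, 0], 1],
  [[0.1, 0, -4.4], [0, 0, 0], 1],
  [[0.1, 0, -4.7], [0, 0, 0], 1],
  [[0.1, 0, -4.7], [0, 0, 0], 1],
  [[0.1, 0, -4.7], [0, 0, 0], 1],
])

```text
time_s: 7.63
eef_pos: [0.5154, -0.1887, 0.0612]
ee_rot: [1.859, 1.285, 0.672]
wrist_force: [0.6, 0.5, -1.6]
opening: 0.0128
grip_force: 60.4
```

```bash
python3 -c "
from h import *
show(log())"
```

```text
7.6333 [-0.682  0.046  2.425  2.357  0.374 -2.58 ] [ 0.5154 -0.1887  0.0612] [1.8586 1.2851 0.6717] [ 0.6  0.5 -1.6] 0.0128 60.4
```

No contact yet. Step down gently.

send_rows([
  [[0.05, 0, -0.2], [0, 0, 0], 1],
  [[0.1, 0, -0.4], [0, 0, 0], 1],
  [[0.1, 0, -0.4], [0, 0, 0], 1],
])

```text
time_s: 7.88
eef_pos: [0.5156, -0.1884, 0.0564]
ee_rot: [1.86, 1.285, 0.671]
wrist_force: [-0.1, -0.0, -2.0]
opening: 0.0124
grip_force: 60.4
```

send_rows([
  [[0.05, 0, -0.2], [0, 0, 0], 1],
  [[0.05, 0, -0.2], [0, 0, 0], 1],
])

```text
time_s: 8.05
eef_pos: [0.5173, -0.189, 0.0561]
ee_rot: [1.856, 1.283, 0.674]
wrist_force: [-4.0, 1.8, 7.6]
opening: 0.0127
grip_force: 61.9
```

Contact with both ledge and tin. Release and back off along the tool axis.

send_rows([
  [[0, 0, 0.1], [0, 0, 0], 0.7],
  [[0, 0, 0.1], [0, 0, 0], 0.4],
  [[0, 0, 0.1], [0, 0, 0], 0.2],
  [[0, 0, 0.1], [0, 0, 0], 0.2],
  [[0, 0, 0.1], [0, 0, 0], 0.2],
])

```text
time_s: 8.47
eef_pos: [0.5159, -0.1883, 0.0553]
ee_rot: [1.86, 1.286, 0.671]
wrist_force: [0.8, 0.0, 0.7]
opening: 0.0339
grip_force: 0.0
```

```bash
python3 -c "
from h import *
o=log();show(o)
print(cv2.Rodrigues(o['ee_rot'])[0][:,2])"
```

```text
8.4667 [-0.679  0.068  2.421  2.39   0.383 -2.613] [ 0.5159 -0.1883  0.0553] [1.8604 1.2856 0.6706] [0.8 0.  0.7] 0.0339 0.0
[ 0.76765442 -0.29150187 -0.57073054]
```

send_rows([
  [[-0.4, 0.15, 0.3], [0, 0, 0], 0.2],
  [[-1.0, 0.4, 0.7], [0, 0, 0], 0.2],
  [[-1.7, 0.6, 1.3], [0, 0, 0], 0.2],
  [[-2.4, 0.9, 1.8], [0, 0, 0], 0.2],
  [[-3.1, 1.2, 2.3], [0, 0, 0], 0.2],
  [[-3.1, 1.2, 2.3], [0, 0, 0], 0.2],
])

```text
time_s: 8.97
eef_pos: [0.4841, -0.1758, 0.0787]
ee_rot: [1.86, 1.285, 0.67]
wrist_force: [-0.5, -0.2, 0.8]
opening: 0.0343
grip_force: 0.0
```

```bash
python3 - <<'E'
from h import *
show(log())
a=snap('scene','s2');b=snap('top','t2')
def c(f,x,y,w,h): return cv2.resize(f['frame'][y:y+h,x:x+w,::-1],(400,400),interpolation=cv2.INTER_CUBIC)
cv2.imwrite('pics/c3.png',np.vstack([np.hstack([c(a,100,120,133,133),c(b,270,150,133,133)])]))
E
cat > p3.py <<'E'
from path import *
q0=np.array(data()[-1][0]); q=q0
# up, then to over caddy
for o in ([0,0,.05],[0,0,.1],[0,0,.15],[-.03,0,.2]):
    p0,E0=fk(q0,P); q,e=ik(p0+o,E0,q); print(o,q.round(3),e)
E
python3 p3.py
```

```text
8.9667 [-0.715 -0.111  2.52   2.167  0.349 -2.404] [ 0.4841 -0.1758  0.0787] [1.8596 1.2853 0.6704] [-0.5 -0.2  0.8] 0.0343 0.0
[0, 0, 0.05] [-0.715 -0.3    2.531  1.649  0.287 -1.86 ] 4.833355937705619e-10
[0, 0, 0.1] [-0.715 -0.459  2.52   1.112  0.321 -1.299] 1.1657341758564144e-14
[0, 0, 0.15] [-0.715 -0.579  2.488  0.786  0.411 -0.951] 1.6904089239488943e-11
[-0.03, 0, 0.2] [-0.791 -0.796  2.504  0.635  0.612 -0.798] 2.555331002351835e-09
```

View pics/c3.png

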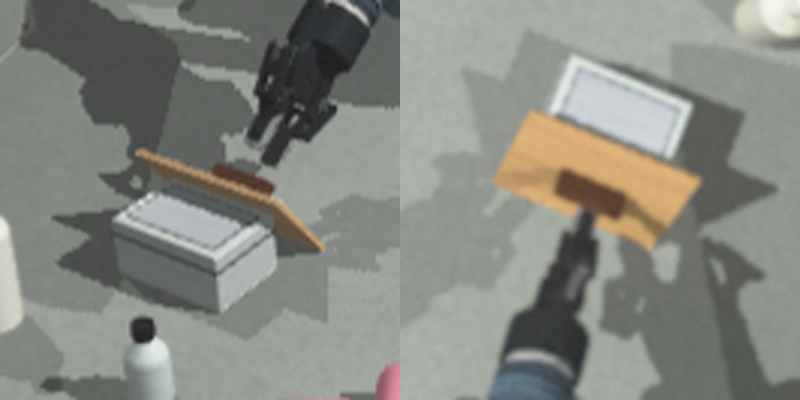

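Cover leans by itself: handle at (592,193) in the top crop, gripper clear, tin unmoved. Now lift straight up.

send_rows([
  [[0, 0, 1], [0, 0, 0], 0.2],
  [[0, 0, 2], [0, 0, 0], 0.2],
  [[0, 0, 3], [0, 0, 0], 0.2],
  [[0, 0, 4], [0, 0, 0], 0.2],
  [[0, 0, 5], [0, 0, 0], 0.2],
  [[0, 0, 6], [0, 0, 0], 0.2],
  [[0, 0, 7], [0, 0, 0], 0.2],
  [[0, 0, 8], [0, 0, 0], 0.2],
  [[0, 0, 9], [0, 0, 0], 0.2],
  [[0, 0, 10], [0, 0, 0], 0.2],
  [[0, 0, 11], [0, 0, 0], 0.2],
  [[0, 0, 12], [0, 0, 0], 0.2],
  [[0, 0, 13], [0, 0, 0], 0.2],
  [[0, 0, 14], [0, 0, 0], 0.2],
  [[0, 0, 15], [0, 0, 0], 0.2],
  [[0, 0, 15], [0, 0, 0], 0.2],
])

```text
time_s: 10.4
eef_pos: [0.4859, -0.1769, 0.2308]
ee_rot: [1.857, 1.284, 0.672]
wrist_force: [0.4, 0.1, 0.2]
opening: 0.0341
grip_force: 0.0
```

```bash
python3 - <<'E'
from h import *
o=log();show(o)
from path import *
q0=np.array(data()[-1][0])
R=Ro.from_rotvec([3.1135,.414,0]); q1,e=ik(np.array([.521,.1845,.25]),R,np.array([.136,.028,1.818,0,1.297,1.442])); print(q1.round(3),e)
rows(q0,q1,20,.2,False)
E
```

```text
10.4 [-0.714 -0.575  2.483  0.79   0.41  -0.954] [ 0.4859 -0.1769  0.2308] [1.8569 1.2844 0.6716] [0.4 0.1 0.2] 0.0341 0.0
[ 1.360e-01  2.000e-03  1.790e+00 -1.000e-03  1.350e+00  1.442e+00] 2.7755575615628914e-15
[[1.3, 2.2, 0.2], [5.1, 0.4, 0.9], 0.2] 
[[2.5, 4.4, 0.4], [10.2, 1.3, 1.6], 0.2] 
[[3.5, 6.6, 0.5], [15.0, 2.7, 1.9], 0.2] 
[[4.3, 8.7, 0.6], [19.7, 4.5, 1.8], 0.2] 
[[4.9, 10.9, 0.6], [24.1, 6.7, 1.4], 0.2] 
[[5.4, 13.0, 0.7], [28.2, 9.2, 0.5], 0.2] 
[[5.8, 15.1, 0.7], [32.0, 11.9, -0.7], 0.2] 
[[6.0, 17.1, 0.7], [35.3, 14.9, -2.4], 0.2] 
[[6.2, 19.1, 0.7], [38.3, 17.9, -4.5], 0.2] 
[[6.2, 21.0, 0.7], [40.8, 21.0, -7.0], 0.2] 
[[6.1, 22.8, 0.7], [42.9, 24.1, -9.9], 0.2] 
[[6.0, 24.5, 0.7], [44.5, 27.1, -13.2], 0.2] 
[[5.8, 26.2, 0.7], [45.7, 29.8, -16.9], 0.2] 
[[5.6, 27.8, 0.8], [46.4, 32.4, -20.9], 0.2] 
[[5.3, 29.3, 0.9], [46.7, 34.6, -25.2], 0.2] 
[[5.0, 30.8, 1.0], [46.5, 36.4, -29.8], 0.2] 
[[4.6, 32.2, 1.2], [46.0, 37.7, -34.6], 0.2] 
[[4.3, 33.5, 1.4], [45.1, 38.5, -39.6], 0.2] 
[[3.9, 34.9, 1.6], [43.9, 38.8, -44.6], 0.2] 
[[3.5, 36.1, 1.9], [42.5, 38.4, -49.8], 0.2]
```

send_rows([
  [[1.3, 2.2, 0.2], [5.1, 0.4, 0.9], 0.2],
  [[2.5, 4.4, 0.4], [10.2, 1.3, 1.6], 0.2],
  [[3.5, 6.6, 0.5], [15.0, 2.7, 1.9], 0.2],
  [[4.3, 8.7, 0.6], [19.7, 4.5, 1.8], 0.2],
  [[4.9, 10.9, 0.6], [24.1, 6.7, 1.4], 0.2],
  [[5.4, 13.0, 0.7], [28.2, 9.2, 0.5], 0.2],
  [[5.8, 15.1, 0.7], [32.0, 11.9, -0.7], 0.2],
  [[6.0, 17.1, 0.7], [35.3, 14.9, -2.4], 0.2],
  [[6.2, 19.1, 0.7], [38.3, 17.9, -4.5], 0.2],
  [[6.2, 21.0, 0.7], [40.8, 21.0, -7.0], 0.2],
  [[6.1, 22.8, 0.7], [42.9, 24.1, -9.9], 0.2],
  [[6.0, 24.5, 0.7], [44.5, 27.1, -13.2], 0.2],
  [[5.8, 26.2, 0.7], [45.7, 29.8, -16.9], 0.2],
  [[5.6, 27.8, 0.8], [46.4, 32.4, -20.9], 0.2],
  [[5.3, 29.3, 0.9], [46.7, 34.6, -25.2], 0.2],
  [[5.0, 30.8, 1.0], [46.5, 36.4, -29.8], 0.2],
  [[4.6, 32.2, 1.2], [46.0, 37.7, -34.6], 0.2],
  [[4.3, 33.5, 1.4], [45.1, 38.5, -39.6], 0.2],
  [[3.9, 34.9, 1.6], [43.9, 38.8, -44.6], 0.2],
  [[3.5, 36.1, 1.9], [42.5, 38.4, -49.8], 0.2],
])

```text
time_s: 12.07
eef_pos: [0.5196, 0.1859, 0.2459]
ee_rot: [-3.113, -0.41, 0.008]
wrist_force: [0.9, -0.4, 0.3]
opening: 0.0342
grip_force: 0.0
```

send_rows([
  [[0, 0, 0], [0, 0, 0], 0.2],
  [[0, 0, 0], [0, 0, 0], 0.2],
])

```text
time_s: 12.23
eef_pos: [0.5199, 0.1857, 0.246]
ee_rot: [-3.11, -0.419, 0.003]
wrist_force: [-0.2, 0.2, -1.1]
opening: 0.0337
grip_force: 0.0
```

```bash
python3 - <<'E'
from h import *
o=log();show(o); R=cv2.Rodrigues(o['ee_rot'])[0]; print(R.round(4))
f=snap('wrist','w2'); t=snap('top','t3'); s=snap('scene','s3')
im=f['frame'][:,:,::-1]
cv2.imwrite('pics/c4.png',np.hstack([cv2.resize(im[0:330,120:370],(454,600),interpolation=cv2.INTER_CUBIC),cv2.resize(t['frame'][150:270,160:229,::-1],(345,600),interpolation=cv2.INTER_CUBIC)]))
E
```

```text
12.2333 [0.136 0.004 1.795 0.004 1.344 1.438] [0.5199 0.1857 0.246 ] [-3.110e+00 -4.187e-01  2.600e-03] [-0.2  0.2 -1.1] 0.0337 0.0
[[ 0.9644  0.2644 -0.0021]
 [ 0.2644 -0.9644  0.0032]
 [-0.0011 -0.0037 -1.    ]]
```

View pics/c4.png

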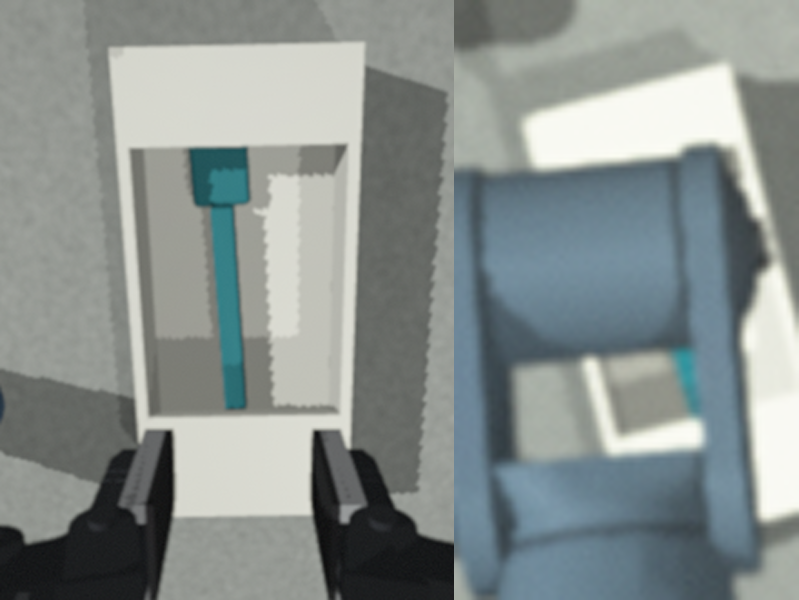

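The wrist crop shows the teal spatula: paddle at top (220,178), handle/paddle step at (224,205), handle running down to (235,408) at the near lip. The arm blocks the top view. I'll shift the wrist camera for a second view.

send_rows([
  [[-3, -0.8, -2], [0, 0, 0], 0.2],
  [[-5, -1.3, -4], [0, 0, 0], 0.2],
  [[-5, -1.3, -4], [0, 0, 0], 0.2],
  [[-5, -1.3, -4], [0, 0, 0], 0.2],
])

```text
time_s: 12.72
eef_pos: [0.4684, 0.1708, 0.2057]
ee_rot: [-3.112, -0.411, 0.005]
wrist_force: [0.2, -0.4, 0.0]
opening: 0.0342
grip_force: 0.0
```

```bash
python3 - <<'E'
from h import *
show(log()); f=snap('wrist','w3'); im=f['frame'][:,:,::-1]
def seg(im,name):
    h=cv2.cvtColor(im,cv2.COLOR_BGR2HSV); m=cv2.inRange(h,(80,90,40),(98,255,255)); m[330:]=0; m[:,:180]=0;m[:,330:]=0
    r=np.where(m.any(1))[0]; print(name,r.min(),r.max())
    for y in range(r.min(),r.max()+1,6):
        x=np.where(m[y])[0]
        if len(x): print(y,x.min(),x.max(),end=' | ')
    print()
seg(cv2.imread('pics/w2.png'),'w2'); seg(im,'w3')
E
```

```text
12.7167 [ 0.121 -0.089  1.961  0.002  1.273  1.428] [0.4684 0.1708 0.2057] [-3.1122 -0.4109  0.0046] [ 0.2 -0.4  0. ] 0.0342 0.0
w2 82 224
82 225 254 | 88 225 255 | 94 226 255 | 100 226 256 | 106 227 256 | 112 229 248 | 118 236 247 | 124 237 248 | 130 237 248 | 136 238 249 | 142 238 249 | 148 239 249 | 154 239 250 | 160 239 250 | 166 240 251 | 172 240 251 | 178 241 251 | 184 241 252 | 190 242 252 | 196 242 253 | 202 243 253 | 208 243 253 | 214 244 254 | 220 244 254 | 
w3 8 188
8 231 252 | 14 217 253 | 20 218 253 | 26 218 253 | 32 219 254 | 38 219 254 | 44 220 255 | 50 220 255 | 56 231 244 | 62 231 245 | 68 232 245 | 74 232 246 | 80 233 246 | 86 233 246 | 92 234 247 | 98 234 247 | 104 235 248 | 110 235 248 | 116 236 249 | 122 236 249 | 128 237 249 | 134 237 250 | 140 238 250 | 146 238 251 | 152 239 251 | 158 239 252 | 164 240 252 | 170 240 252 | 176 241 253 | 182 241 253 | 188 242 253 |
```

```bash
cat > spat.py <<'E'
from h import *
from scipy.optimize import least_squares
F={k:load(k) for k in('w2','w3')}; obs=[]; step={}
for k,f in F.items():
    h=cv2.cvtColor(f['frame'],cv2.COLOR_RGB2HSV); m=cv2.inRange(h,(80,90,40),(98,255,255))>0; m[330:]=0; m[:,:180]=0;m[:,330:]=0
    y0,y1=(124,218) if k=='w2' else (60,184)
    for y in range(y0,y1,8):
        x=np.where(m[y])[0]; obs.append((k,y,(x.min()+x.max())/2))
    cols=(228,230,232,254) if k=='w2' else (222,225,228,250,253)
    step[k]=[(c,np.where(m[:,c])[0].max()+.5) for c in cols]
print(step)
def pt(p,X,Y,Z):
    c,s=np.cos(p[2]),np.sin(p[2]); return np.c_[p[0]+c*np.array(X)-s*np.array(Y),p[1]+s*np.array(X)+c*np.array(Y),p[3]+np.array(Z)]
def lineres(f,p,Y,Z,XX,u,byrow):
    q=proj(f,pt(p,*XX)); d=(q[1]-q[0])/np.linalg.norm(q[1]-q[0]); v=np.array(u)-q[0]; return v@np.array([-d[1],d[0]])
def res(p):
    r=[]
    for k,y,x in obs: r.append(lineres(F[k],p,0,0,([-90,20]@np.eye(2)*.001,[0,0],[.018,.018]),(x,y),1))
    for k,l in step.items():
        for u in l: r.append(2*lineres(F[k],p,0,0,([.03,.03],[-.017,.017],[.013,.013]),u,0))
    # handle width
    return np.array(r)
def res2(p): return np.r_[res(p),(p[3]-.005)/.001] if fixed else res(p)
for fixed in(0,1):
    s=least_squares(res2,[.51,.19,.28,.005]); print('spat x,y,yaw,z',s.x.round(4),np.abs(s.fun).max().round(2))
p=s.x; cad=(.5105,.1835,.2825)
c,sn=np.cos(cad[2]),np.sin(cad[2]); d=p[:2]-cad[:2]; print('in caddy',c*d[0]+sn*d[1],-sn*d[0]+c*d[1],p[2]-cad[2])
for k in F:
    print(k,'pred handle end',proj(F[k],pt(p,[-.0975]*2,[0,0],[.018,0])).round(1).tolist(),'tip',proj(F[k],pt(p,[.0975],[0],[.013])).round(1).tolist())
    L=[[cad[0]+c*-.065-sn*-.01,cad[1]+sn*-.065+c*-.01,z] for z in(.047,.055)]; print('lip edge',proj(F[k],np.array(L)).round(1).tolist())
E
python3 spat.py
```

```text
{'w2': [(228, np.float64(111.5)), (230, np.float64(112.5)), (232, np.float64(112.5)), (254, np.float64(223.5))], 'w3': [(222, np.float64(55.5)), (225, np.float64(55.5)), (228, np.float64(55.5)), (250, np.float64(188.5)), (253, np.float64(188.5))]}
spat x,y,yaw,z [ 0.4912  0.22   -1.079   0.0218] 59.51
spat x,y,yaw,z [ 0.4886  0.2199 -1.0782  0.0068] 60.27
in caddy -0.010841884476454853 0.041041854775426954 -1.3606924127787496
w2 pred handle end [[130.2, 192.0], [135.6, 187.1]] tip [[302.5, 152.8]]
lip edge [[262.7, 226.4], [262.9, 229.5]]
w3 pred handle end [[108.4, 152.1], [115.7, 148.5]] tip [[309.6, 104.2]]
lip edge [[263.4, 190.5], [263.6, 193.2]]
```

```bash
sed -i "s/(228,230,232,254)/(228,230,232)/; s/(222,225,228,250,253)/(222,225,228)/; s/\[-90,20\]@np.eye(2)\*.001/[-.09,.02]/" spat.py; python3 spat.py
```

```text
{'w2': [(228, np.float64(111.5)), (230, np.float64(112.5)), (232, np.float64(112.5))], 'w3': [(222, np.float64(55.5)), (225, np.float64(55.5)), (228, np.float64(55.5))]}
spat x,y,yaw,z [5.308e-01 1.995e-01 3.302e-01 5.000e-04] 1.58
spat x,y,yaw,z [0.5309 0.1993 0.3301 0.0044] 2.27
in caddy 0.023970207932304775 0.009538935382719924 0.04760755786347842
w2 pred handle end [[249.4, 224.6], [249.6, 218.6]] tip [[236.7, 42.3]]
lip edge [[262.7, 226.4], [262.9, 229.5]]
w3 pred handle end [[247.9, 191.1], [248.2, 185.8]] tip [[231.1, -33.7]]
lip edge [[263.4, 190.5], [263.6, 193.2]]
```

send_rows([
  [[2, 0.9, 0], [0, 0, 1.3], 0.2],
  [[4.5, 2, 0], [0, 0, 2.6], 0.2],
  [[7.2, 3.2, -2], [0, 0, 3.9], 0.2],
  [[7.2, 3.2, -5], [0, 0, 3.9], 0.2],
  [[7.2, 3.2, -8], [0, 0, 3.9], 0.2],
  [[7.2, 3.2, -11], [0, 0, 3.9], 0.2],
  [[7.2, 3.2, -11], [0, 0, 3.9], 0.2],
  [[7.2, 3.2, -11], [0, 0, 3.9], 0.2],
])

```text
time_s: 13.43
eef_pos: [0.5424, 0.2035, 0.0971]
ee_rot: [-3.097, -0.517, 0.002]
wrist_force: [-0.3, -0.3, 0.6]
opening: 0.034
grip_force: 0.0
```

```bash
python3 - <<'E'
from h import *
o=log();show(o); print(np.round((np.array([.5404,.2025,.010])-o['eef_pos'])*100,2), cv2.Rodrigues(o['ee_rot'])[0].round(4))
E
```

```text
13.4333 [0.162 0.242 1.827 0.002 1.074 1.401] [0.5424 0.2035 0.0971] [-3.0966e+00 -5.1730e-01  2.4000e-03] [-0.3 -0.3  0.6] 0.034 0.0
[-0.2  -0.1  -8.71] [[ 0.9457  0.325  -0.0018]
 [ 0.325  -0.9457  0.0018]
 [-0.0012 -0.0023 -1.    ]]
```

send_rows([
  [[-0.1, 0, -2.5], [0, 0, 0], 0.2],
  [[-0.2, -0.1, -5], [0, 0, 0], 0.2],
  [[-0.2, -0.1, -7], [0, 0, 0], 0.2],
  [[-0.2, -0.1, -8], [0, 0, 0], 0.2],
  [[-0.2, -0.1, -8.6], [0, 0, 0], 0.2],
  [[-0.2, -0.1, -8.6], [0, 0, 0], 0.5],
  [[-0.2, -0.1, -8.6], [0, 0, 0], 1],
  [[-0.2, -0.1, -8.6], [0, 0, 0], 1],
  [[-0.2, -0.1, -8.6], [0, 0, 0], 1],
  [[-0.2, -0.1, -8.6], [0, 0, 0], 1],
  [[-0.2, -0.1, -8.6], [0, 0, 0], 1],
])

```text
time_s: 14.35
eef_pos: [0.5416, 0.203, 0.0132]
ee_rot: [-3.097, -0.518, -0.005]
wrist_force: [0.0, 0.3, 6.3]
opening: 0.012
grip_force: 62.1
```

```bash
cat > p4.py <<'E'
from path import *
from h import get_obs
o=get_obs(); p0=o['eef_pos']; R0=Ro.from_rotvec(o['ee_rot']); q=np.array(o['joint_positions'])
cy=.2825; cx=np.array([np.cos(cy),np.sin(cy),0]); M=R0.as_matrix(); sx=M[:,0]*[1,1,0]; sx/=np.linalg.norm(sx); sy=np.cross(ez,sx)
g=.010; hz=p0[2]-.005   # TCP in spatula frame
r=np.array([.0975+g,hz]) # from end-bottom to TCP
W=[(-73.5,5,0),(-73.5,9,0),(-95,9,0),(-117,9,0),(-117,9.5,5),(-117,10,10),(-117,10,15),(-103,14,15),(-88,18,15),(-74,21.7,15),(-60,25.5,15),(-55,50,15),(-50,90,15),(-45,130,15),(-45,160,15)]
e0=W[0]; prev=p0
for x,z,t in W:
    th=np.deg2rad(t); dx=(x-e0[0])/1000+r[0]*np.cos(th)-r[1]*np.sin(th)-r[0]; dz=(z-e0[1])/1000+r[0]*np.sin(th)+r[1]*np.cos(th)-r[1]
    p=p0+cx*dx+ez*dz; R=Ro.from_rotvec(-sy*th)*R0; q,e=ik(p,R,q)
    print([(100*(p-p0)).round(1).tolist(),np.rad2deg(-sy*th).round(1).tolist(),1],q.round(2),round(e,4)); prev=p
E
python3 -c "
from h import *
show(log())"; python3 p4.py
```

```text
14.35 [0.162 0.374 1.846 0.002 0.918 1.4  ] [0.5416 0.203  0.0132] [-3.0967 -0.518  -0.0052] [0.  0.3 6.3] 0.012 62.1
[[0.0, 0.0, 0.0], [0.0, -0.0, -0.0], 1] [0.16 0.37 1.85 0.   0.92 1.4 ] 0.0
[[0.0, 0.0, 0.4], [0.0, -0.0, -0.0], 1] [0.16 0.37 1.85 0.   0.92 1.4 ] 0.0
[[-2.1, -0.6, 0.4], [0.0, -0.0, -0.0], 1] [0.16 0.33 1.9  0.   0.91 1.39] 0.0
[[-4.2, -1.2, 0.4], [0.0, -0.0, -0.0], 1] [0.15 0.28 1.96 0.   0.9  1.39] 0.0
[[-4.3, -1.2, 1.4], [1.6, -4.7, -0.0], 1] [0.14 0.22 2.02 0.02 0.82 1.37] 0.0
[[-4.5, -1.3, 2.4], [3.3, -9.5, -0.0], 1] [0.13 0.16 2.08 0.05 0.74 1.34] 0.0
[[-4.7, -1.4, 3.3], [4.9, -14.2, -0.0], 1] [0.12 0.09 2.14 0.09 0.65 1.3 ] 0.0
[[-3.4, -1.0, 3.7], [4.9, -14.2, -0.0], 1] [0.13 0.12 2.1  0.09 0.67 1.31] 0.0
[[-1.9, -0.6, 4.1], [4.9, -14.2, -0.0], 1] [0.13 0.14 2.06 0.08 0.68 1.31] 0.0
[[-0.6, -0.2, 4.4], [4.9, -14.2, -0.0], 1] [0.14 0.16 2.03 0.08 0.69 1.32] 0.0
[[0.7, 0.2, 4.8], [4.9, -14.2, -0.0], 1] [0.14 0.19 1.99 0.08 0.7  1.33] 0.0
[[1.2, 0.4, 7.3], [4.9, -14.2, -0.0], 1] [0.14 0.15 1.97 0.07 0.75 1.34] 0.0
[[1.7, 0.5, 11.3], [4.9, -14.2, -0.0], 1] [0.14 0.1  1.95 0.07 0.83 1.34] 0.0
[[2.2, 0.6, 15.3], [4.9, -14.2, -0.0], 1] [0.15 0.06 1.91 0.06 0.91 1.35] 0.0
[[2.2, 0.6, 18.3], [4.9, -14.2, -0.0], 1] [0.15 0.02 1.89 0.06 0.97 1.36] 0.0
```

send_rows([
  [[0, 0, 0.3], [0, 0, 0], 1],
  [[0, 0, 0.6], [0, 0, 0], 1],
  [[-1, -0.3, 0.6], [0, 0, 0], 1],
  [[-2.1, -0.6, 0.6], [0, 0, 0], 1],
  [[-3.2, -0.9, 0.6], [0, 0, 0], 1],
  [[-4.2, -1.2, 0.6], [0, 0, 0], 1],
  [[-4.2, -1.2, 0.6], [0, 0, 0], 1],
  [[-4.2, -1.2, 0.6], [0, 0, 0], 1],
])

```text
time_s: 15.02
eef_pos: [0.4977, 0.1907, 0.0173]
ee_rot: [-3.097, -0.518, 0.001]
wrist_force: [0.9, -0.1, -1.0]
opening: 0.0119
grip_force: 61.3
```

```bash
python3 - <<'E'
from h import *
show(log()); f=snap('wrist','w4'); s=snap('scene','s4')
cv2.imwrite('pics/c5.png',np.hstack([cv2.resize(f['frame'][:,100:400,::-1],(468,600)),cv2.resize(s['frame'][150:250,255:310,::-1],(330,600),interpolation=cv2.INTER_CUBIC)]))
E
```

```text
15.0167 [0.152 0.281 1.96  0.002 0.901 1.39 ] [0.4977 0.1907 0.0173] [-3.0967e+00 -5.1780e-01  6.0000e-04] [ 0.9 -0.1 -1. ] 0.0119 61.3
```

View pics/c5.png

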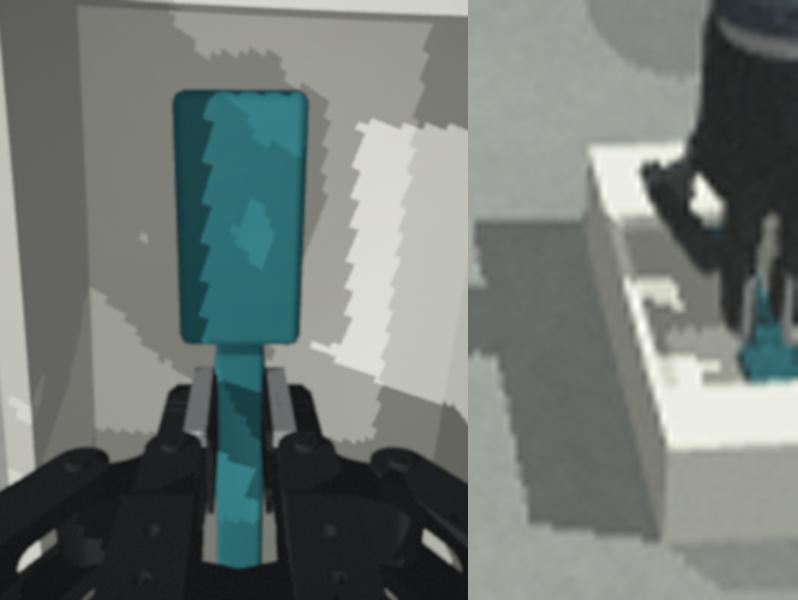

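The wrist view shows the handle firmly between the pads, with the paddle tip at (240,92) well clear of the far lip edge (y≈10). Now tilt the tip up.

send_rows([
  [[-0.1, 0, 0.5], [0.8, -2.4, 0], 1],
  [[-0.1, 0, 1.0], [1.6, -4.7, 0], 1],
  [[-0.2, -0.1, 1.5], [2.4, -7.1, 0], 1],
  [[-0.3, -0.1, 1.9], [3.3, -9.5, 0], 1],
  [[-0.4, -0.1, 2.4], [4.1, -11.8, 0], 1],
  [[-0.5, -0.2, 2.8], [4.9, -14.2, 0], 1],
  [[-0.5, -0.2, 2.8], [4.9, -14.2, 0], 1],
])

```text
time_s: 15.7
eef_pos: [0.493, 0.1887, 0.0458]
ee_rot: [-3.028, -0.506, -0.402]
wrist_force: [0.2, -0.1, -0.7]
opening: 0.0115
grip_force: 61.3
```

send_rows([
  [[0.7, 0.2, 0.2], [0, 0, 0], 1],
  [[1.4, 0.4, 0.4], [0, 0, 0], 1],
  [[2.1, 0.6, 0.6], [0, 0, 0], 1],
  [[2.8, 0.8, 0.8], [0, 0, 0], 1],
  [[3.5, 1.0, 1.0], [0, 0, 0], 1],
  [[4.2, 1.2, 1.2], [0, 0, 0], 1],
  [[4.9, 1.4, 1.4], [0, 0, 0], 1],
  [[5.4, 1.6, 1.6], [0, 0, 0], 1],
  [[5.4, 1.6, 1.6], [0, 0, 0], 1],
  [[5.4, 1.6, 1.6], [0, 0, 0], 1],
  [[5.4, 1.6, 1.6], [0, 0, 0], 1],
])

```text
time_s: 16.62
eef_pos: [0.5465, 0.2047, 0.061]
ee_rot: [-3.029, -0.507, -0.398]
wrist_force: [-0.3, 0.5, 0.4]
opening: 0.012
grip_force: 61.3
```

```bash
python3 - <<'E'
from h import *
o=log();show(o); R=cv2.Rodrigues(o['ee_rot'])[0]
for x in(.0975,-.0975):
    print(o['eef_pos']+R@np.array([x-.011,0,.008-.009]))
f=snap('scene','s5')
cv2.imwrite('pics/c6.png',cv2.resize(f['frame'][110:260,90:350,::-1],(780,450),interpolation=cv2.INTER_CUBIC))
E
```

```text
16.6167 [0.141 0.184 1.996 0.079 0.707 1.327] [0.5465 0.2047 0.061 ] [-3.0286 -0.5069 -0.3976] [-0.3  0.5  0.4] 0.012 61.3
[0.62522568 0.23175604 0.0842885 ]
[0.44709907 0.17046744 0.03389387]
```

View pics/c6.png

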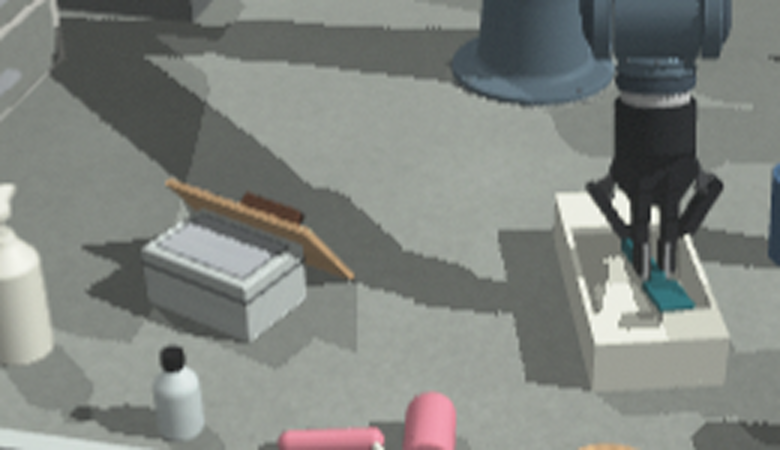

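Tip is up at 84 mm and the end still at 34 mm; cover still leans (165,182)–(352,277). Lift clear.

send_rows([
  [[0.6, 0.2, 0.2], [0, 0, 0], 1],
  [[1.2, 0.35, 0.5], [0, 0, 0], 1],
  [[1.4, 0.4, 1.5], [0, 0, 0], 1],
  [[1.4, 0.4, 3], [0, 0, 0], 1],
  [[1.4, 0.4, 5], [0, 0, 0], 1],
  [[1.4, 0.4, 7], [0, 0, 0], 1],
  [[1.4, 0.4, 9], [0, 0, 0], 1],
  [[1.4, 0.4, 11], [0, 0, 0], 1],
  [[1.4, 0.4, 13], [0, 0, 0], 1],
  [[1.4, 0.4, 14.5], [0, 0, 0], 1],
  [[1.4, 0.4, 15], [0, 0, 0], 1],
  [[1.4, 0.4, 15], [0, 0, 0], 1],
  [[1.4, 0.4, 15], [0, 0, 0], 1],
  [[1.4, 0.4, 15], [0, 0, 0], 1],
  [[1.4, 0.4, 15], [0, 0, 0], 1],
  [[1.4, 0.4, 15], [0, 0, 0], 1],
])

```text
time_s: 18.0
eef_pos: [0.5604, 0.2086, 0.21]
ee_rot: [-3.029, -0.507, -0.396]
wrist_force: [-0.4, 0.2, -1.7]
opening: 0.0115
grip_force: 61.3
```

```bash
python3 - <<'E'
from h import *
o=log();show(o); R=cv2.Rodrigues(o['ee_rot'])[0]
for x in(.0975,-.0975):
    print(o['eef_pos']+R@np.array([x-.011,0,.008-.009]))
f=snap('scene','s6')
cv2.imwrite('pics/c7.png',cv2.resize(f['frame'][90:260,90:350,::-1],(780,510),interpolation=cv2.INTER_CUBIC))
E
```

```text
18.0 [ 1.450e-01 -1.000e-03  1.884e+00  5.900e-02  1.004e+00  1.359e+00] [0.5604 0.2086 0.21  ] [-3.0289 -0.5067 -0.3956] [-0.4  0.2 -1.7] 0.0115 61.3
[0.6391694  0.23566324 0.2332307 ]
[0.46097095 0.17438972 0.18307226]
```

View pics/c7.png

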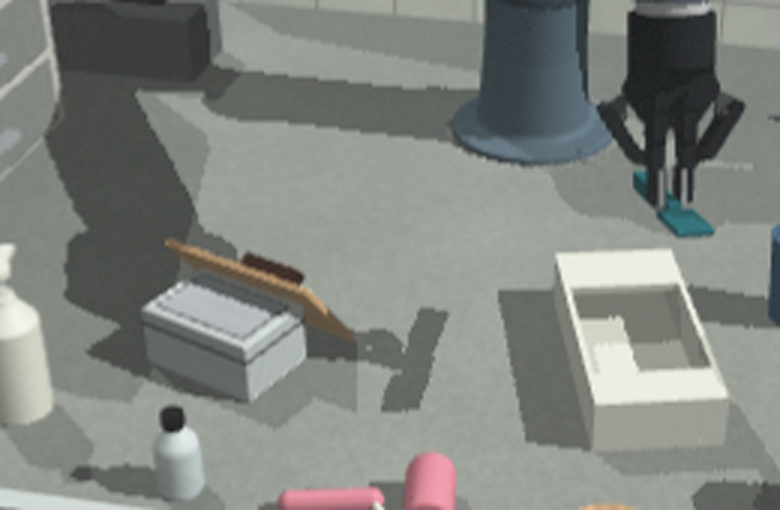

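The spatula is held well above the empty caddy (teal from (640,180) to (710,230)), and the cover still leans on the tin. Handing in.

```bash
python3 -c "
from h import *
show(get_obs()); print(hand_in())"
```

```text
18.05 [ 1.450e-01 -1.000e-03  1.884e+00  5.900e-02  1.004e+00  1.359e+00] [0.5605 0.2086 0.2102] [-3.0289 -0.5068 -0.3962] [-0.8  0.3  0.5] 0.012 61.3
the job is handed in; nothing more can be done
None
```

I handed the job in at 18 s, with no verdict returned: the cover leans by itself against the tin, and the spatula is held still with both ends at least 18 cm above the ledge (12 cm over the rim).

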